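Fish the setting block out of the gap between two bench units

ROBOT

A 6-joint arm with a two-finger parallel gripper is mounted at the origin on the work surface. World frame = base frame: x ahead of the robot, y to its left, z up, the work surface at z = 0. Lengths are in m, angles in degrees, forces in N, time in s.
With the tool pointing down it reaches from about 0.35 to 0.875 m from the base axis. Payload 4.2 kg.
Tool frame: the origin (TCP) lies on the centre line of the jaws, within the pads' length; the fingertips stand tip_reach ahead of it and the grasp point (between the pads) is the TCP (tip_reach is the distance from the TCP to the fingertips, in m); z points along the fingers, y is the line along which they close (so a half turn about z gives the same grasp; the last joint's range is limited). The gripper opens to 87 mm and grips with 3 to 60 N. Pads are 19 mm wide; open, the fingers measure 117 mm over their backs; the gripper's body (75 mm by 190 mm) begins 51 mm behind the grasp point.
Start: joints at [86.035, 22.042, 0.453, 0, -68.411, -14.817], TCP at [0.201, 0.592, 0.242] pointing down, gripper open.
Joint ranges: [-179.83, 179.83], [-69.29, 118.12], [-61.27, 80.66], [-181.25, 117.63], [-171.15, -9.14], [-177.46, 177.46]. Speed limits (degrees/s): [159.86, 159.86, 180, 180, 180, 180].

INTERFACE

Orientations are given as a 3x3 rotation matrix whose columns are the frame's x, y, z axes.
In Python, from station import sense, capture, finish_job, tip_reach gives the robot as it stands.
- The arm moves only by the tool arm_command, never from a script. Its argument "deltas" is a list of rows, each a list of 7 numbers: the turn, a rotation vector about the tool's x, y, z in rad, then the shift along the tool's x, y, z in cm, then the closure, from -1 (fully open) to 1 (shut), so that 0 is half open. In form: [[rx, ry, rz, dx, dy, dz, hand], ...]. A call has 1 to 8 rows; each row is the pose to reach, as a shift and turn from the pose commanded when the call began, along the tool's axes at that moment; what a row does not reach only later rows make up. A row lasts 1/12 s, in which the tool goes at most 41.7 mm and 7.16 degrees, less where a joint would pass 70% of its speed; a pose out of reach is approached as far as the arm can. A call with a gripper value outside its range is refused whole. The fingers move at their own pace and stop on an object; the grip force is fixed at half the most. Time passes only in rows, so rows that repeat a pose let the fingers close. It gives the time, the measured TCP pose, the force, the opening and the grip force at its end, in the units of the state.
- sense(): the state, without advancing time (a new reading comes with each control period).
- capture(name): name is "scene" or "top"; returns a dict with "pixels" (384x512x3 uint8, blue, green, red), "fovy" (degrees; the focal length in pixels is half the picture's height over the tangent of half this angle, whatever the lens; pixels are square), "cx", "cy" (the principal point, pixels), "rvec" (rotation vector, rad) and "tvec" (3), from world to camera coordinates, as OpenCV has them. Camera axes: x right, y down, z forward; pixel columns grow to the right and rows downward; lengths in m; the calibration is good to about 2 mm. A picture is of the moment at which its call begins. There is no depth.
- finish_job(): hands the job in; it is judged then, once.
The state is a dict: "time_s": time; "joints": joint angles; "joint_velocities": joint speeds; "effort": joint torques, N m; "tcp_pos": TCP position; "ee_rot": TCP orientation; "wrist_force": force on the tool from outside, world axes, zero at the start; "moment": the same for the moment, N m; "gripper_width": opening from 0.0 (shut) to 1.0 (fully open); "gripper_force": force on a finger pad.
Only numpy, scipy, OpenCV 4.12 (cv2) and the standard library are available. Lean on these libraries where they do the work, as an engineer would, in place of code of your own. Each camera call takes 0.05 s, during which the arm holds its last target. There are 200 camera calls.

TASK

The steel setting block has dropped into the narrow gap between the two bench units. Take the yellow-handled bent rod from its rack, hook the block by its orange swinging bail and lift it out with the rod, then set it gently upright in the tray on the green pedestal and hang the rod back in the fork of its rack. Keep the gripper's fingers off the ground block and leave the other things on the bench where they are.

Things in the scene. Friction and masses are not known exactly. Their poses are not given: they have to be found in the camera images.
- units: Two fixed bench units side by side (green, grey), 135 mm high, 240 mm long along x, with a narrow gap between them: inside 200 mm long along its x, 60 mm wide along y, open only at the top, floor 4 mm above the bench, ends closed by plates 129 mm high. Origin: middle of the gap at bench height.
- block: The dropped part, 0.27 to 0.46 kg: ground steel block 90 x 24 x 20 mm (x, y, z), blue ends, standing on its underside on the gap's floor, long axis nearly along the gap, up to 3 mm off the gap's middle. Origin: centre of its underside, z up. An orange wire bail swings on it (see bail_hinge).
- bail_hinge (a point): Point on the block 16 mm over its underside, on the axis (block's x) of the bail. Bail: 6 mm wire, centreline up at x = +-49 mm to 26 mm over the axis, rising to a blunt peak 36 mm over it at x = 0. It leans up to 0.4 rad either way (peak then 14 mm aside); the lean is NOT measured: look or feel. It stays where left, under 1 N swings it; firm at its stops.
- rod: Bent rod of 6 mm wire, 0.12 kg, hanging upright. Origin: shank's axis at the foot's centreline; z up the shank. The foot runs 36 mm along the rod's -x, then turns up to a tip at x = -40, z = 7 mm. Flange 32 mm square at z = 105 to 110 mm; flat yellow handle above, z = 110 to 170 mm, 16 mm thick (y), 30 mm wide (x): grip it across the 16 mm at z = 140 mm.
- rack: Fixed rod rack: base 140 x 100 x 10 mm, 150 mm post at +x, blue fork whose 14 mm slot runs along x, open to -x. Origin: centre of base's underside. The rod's shank hangs in the slot over the origin, foot to the rack's -x: so it lifts straight up out of the slot, foot and all, and lowers back the same way. Stops 5 mm high on the arms, 21 mm from the shank.
- rack_seat (a point): Point on the rack where the underside of the rod's flange rests (middle of the flange), 150 mm over the bench; the rod's origin is 105 mm below it when the rod hangs.
- tray: Fixed green pedestal with a bright sheet-metal tray, 170 x 140 mm (x, y) outside, wall 4 mm thick, rim 59 mm over the bench. Origin: centre of the pedestal's underside.
- tray_floor (a point): Centre of the tray's inner floor, 49 mm over the bench; the rim stands 10 mm above it. x along the tray's 170 mm.
- tin: Red tin box 204 x 134 x 74 mm, bystander; origin centre of underside.
- spray: White spray bottle with yellow head, 195 mm high, bystander; origin centre of underside.
- jar: Amber jar with red lid, 72 mm across, 100 mm high, bystander; origin centre of underside.
- mug: Blue mug, 80 mm across, 90 mm high, bystander; origin centre of underside.
- wrench: Wrench 190 mm long lying on the bench, bystander; origin about its middle.
- driver: Screwdriver 200 mm long lying on the bench, bystander; origin about its middle.
Things that resemble listed ones, but are neither listed nor needed, are in the scene too. Of the things like the rod, leave any that is purple or red; of the rest the larger one is meant.

How it is judged (in metres and radians):
On the way, in this order (a step that is already met when the one before it is completed fails the run):
1. the block hangs on the rod, clear above the bench units, with no finger on it (height (world z) of block above 0.137 m and contact force between rod and block above 1 N and contact force between the fingers and block below 0.3 N), for 0.2 s.
2. the block has been landed in the tray (contact force between tray and block above 1.5 N and z of block in the frame of tray_floor below 0.005 m and horizontal distance between block and tray_floor below 0.09 m), for 0.2 s.
At the end, for the whole second after the job is handed in: The block stands flat on the tray's floor inside its rim (underside within 4 mm of the floor, tilt under 0.1 rad), at rest; the rod hangs upright in the rack's fork, its flange down on the arms (within 5 mm in height, 20 mm sideways, tilt under 0.12 rad), at rest (x of block in the frame of tray_floor between -0.075 and 0.075 m and y of block in the frame of tray_floor between -0.06 and 0.06 m and z of block in the frame of tray_floor between -0.004 and 0.004 m and angle between block's own z axis and vertical below 0.1 rad and linear speed of block below 0.02 m/s and z of rod in the frame of rack_seat between -0.11 and -0.1 m and horizontal distance between rod and rack_seat below 0.02 m and angle between rod's own z axis and vertical below 0.12 rad and linear speed of rod below 0.03 m/s); the robot touches nothing.
It fails at once if the fingers touch the block (contact force between the fingers and block above 0.5 N).
It fails at once if the block is banged down into the tray (over 40 N) (contact force between tray and block above 40 N).
It fails at once if a bystander is shifted by more than 30 mm (distance of any of tin, spray, jar, mug, wrench, driver from where it was at the start of the episode above 0.03 m).
It also fails if it takes over 62 s, if anything falls off the work surface, if the arm or the gripper's body presses on something with over 40 N, if the wrist force passes 120 N, or if a joint passes its speed limit or range.

## Working session

There is one attempt and no reset: what is moved stays moved. The work goes in short steps, Python scripts to look and compute and a tool call to move; the robot and the scene stay as the last step left them, time stands still between calls to the robot, and variables do not carry over. Pictures are saved under pics/ and viewed, at most 10 in all, crops included, and the job is handed in when it is done.

Besides the shell and the picture viewer there is one more tool, called after "Call:" by a JSON object that holds its "op" and its "data". arm_command: Moves the arm, as the interface text tells. Its arguments: {"type":"object","properties":{"deltas":{"type":"array"}},"required":["deltas"]}

```bash
mkdir -p pics; cat > h.py <<'E'
import cv2, numpy as np
from station import *
def cam(n):
    c=capture(n); f=c["pixels"].shape[0]/2/np.tan(np.radians(c["fovy"])/2)
    K=np.array([[f,0,c["cx"]],[0,f,c["cy"]],[0,0,1.]])
    R=cv2.Rodrigues(np.array(c["rvec"],float))[0]; t=np.array(c["tvec"],float).reshape(3)
    return c["pixels"],K,R,t
def at(K,R,t,u,v,z):
    d=R.T@np.linalg.solve(K,[u,v,1.]); o=-R.T@t
    return o+d*(z-o[2])/d[2]
def proj(K,R,t,P):
    q=(R@np.atleast_2d(P).T).T+t; p=(K@q.T).T; return p[:,:2]/p[:,2:]
E
python3 - <<'E'
from h import *
for n in("scene","top"):
    p,K,R,t=cam(n); cv2.imwrite(f"pics/{n}0.png",cv2.resize(p,(800,600),interpolation=cv2.INTER_CUBIC)); print(n,K[0,0],-R.T@t,R[2])
    np.savez(n+"0.npz",p=p,K=K,R=R,t=t)
s=sense(); print(tip_reach,s["ee_rot"],s["tcp_pos"],s["time_s"])
E
```

```text
scene 384.04156808326013 [1.22882076 0.68293665 0.84999316] [-0.57707684 -0.57131469 -0.5835939 ]
top 363.906424897618 [ 0.36309822 -0.00782056  1.21049975] [ 0.1315503   0.00238745 -0.99130662]
0.019 [[ 9.46711101e-01 -3.22083513e-01 -5.49720424e-04]
 [-3.22083970e-01 -9.46709216e-01 -1.89113793e-03]
 [ 8.86789575e-05  1.96741741e-03 -9.99998061e-01]] [0.201027   0.59125973 0.24056968] 0.1
```

View pics/scene0.png

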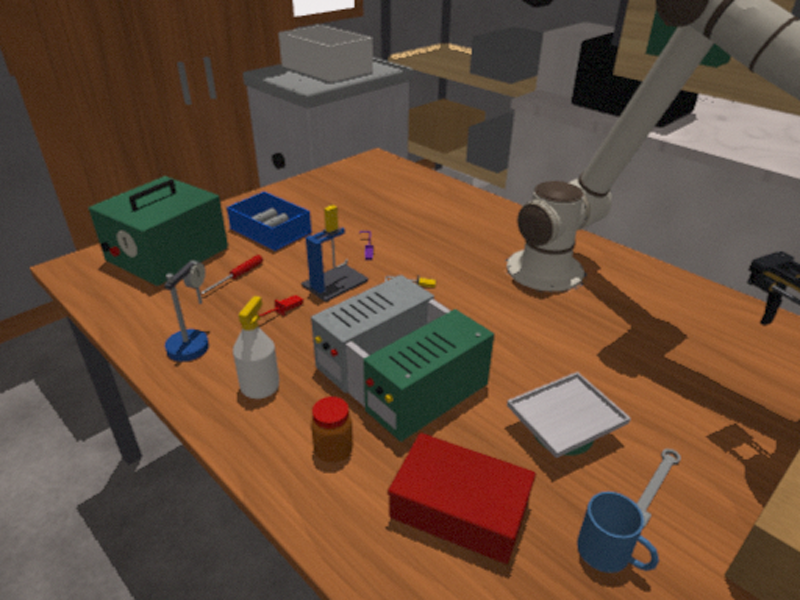

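View pics/top0.png

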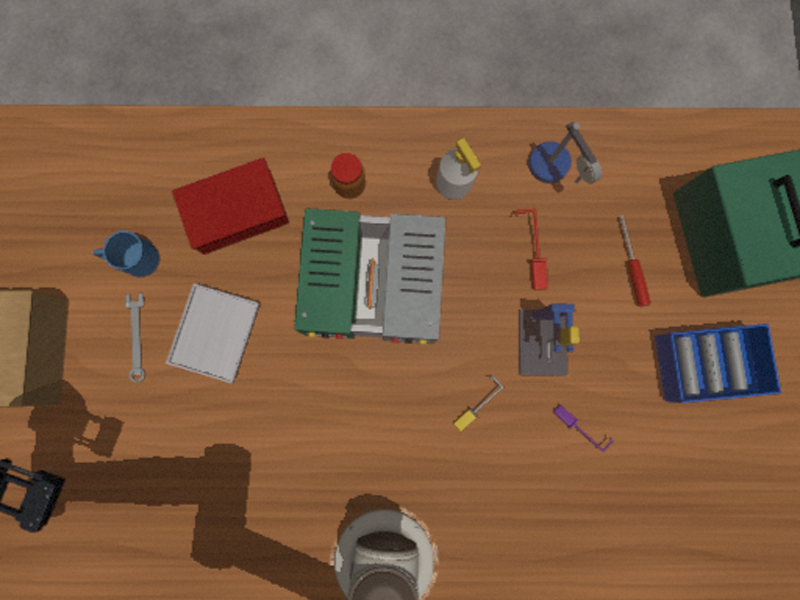

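The scene picture shows the rack with the yellow-handled rod at (330,250), the units at (400,350) and the tray at (570,415). In the top picture the orange bail is in the gap at (371,285), the rack at (548,340) and the tray at (213,333). I'll enlarge these next.

```bash
python3 - <<'E'
import cv2,numpy as np
def crop(p,x,y,w,h,s):
    q=cv2.resize(p[y:y+h,x:x+w],None,fx=s,fy=s,interpolation=cv2.INTER_CUBIC)
    q=cv2.convertScaleAbs(q,alpha=1.3,beta=15)
    for i in range(0,w,10): cv2.line(q,(i*s,0),(i*s,6 if (x+i)%50 else 14),(255,255,255),1); (x+i)%20==0 and cv2.putText(q,str(x+i),(i*s,24),0,.38,(255,255,255),1)
    for j in range(0,h,10): cv2.line(q,(0,j*s),(6,j*s),(255,255,255),1); (y+j)%20==0 and cv2.putText(q,str(y+j),(8,j*s+4),0,.38,(255,255,255),1)
    return q
t=np.load("top0.npz")["p"]; s=np.load("scene0.npz")["p"]
def mos(l,name):
    H=max(a.shape[0] for a in l); cv2.imwrite(name,np.hstack([cv2.copyMakeBorder(a,0,H-a.shape[0],0,4,cv2.BORDER_CONSTANT) for a in l]))
mos([crop(t,180,130,110,95,5),crop(t,325,185,50,60,5)],"pics/c1.png")
mos([crop(s,190,125,50,70,8),crop(s,315,235,95,60,4)],"pics/c2.png")
E
```

```text
(no output)
```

View pics/c1.png

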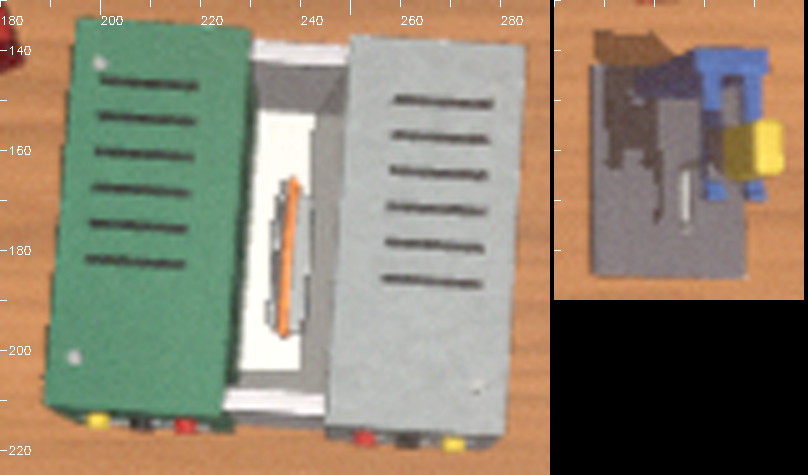

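View pics/c2.png

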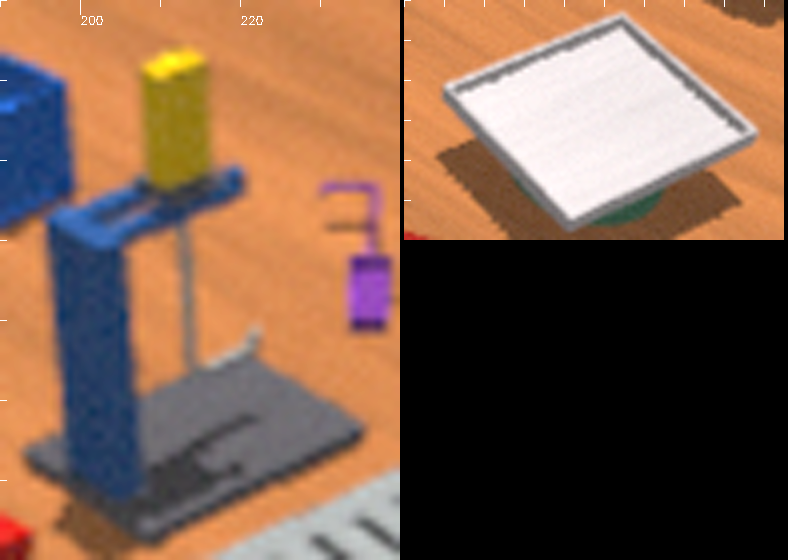

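The crops show the gap's edges, with the bail running from (238,166) to (236,197) in original pixels. They also show the rack base corners, the rod's handle top at (368,214) and the tray rim corners.

```bash
python3 - <<'E'
from h import *
from scipy.optimize import least_squares
C={n:[np.load(n+"0.npz")[k] for k in("K","R","t")] for n in("top","scene")}
def fit(pts,th0,x0):
    def W(p,P): c,s=np.cos(p[2]),np.sin(p[2]); return np.array([p[0]+c*P[0]-s*P[1],p[1]+s*P[0]+c*P[1],P[2]])
    def f(p): return np.concatenate([proj(*C[n],W(p,P))[0]-uv for n,uv,P in pts])
    r=least_squares(f,[*x0,th0],loss="soft_l1"); print(np.round(r.x,4),np.degrees(r.x[2]).round(2),np.round(r.fun.reshape(-1,2),1).tolist()); return r.x
print("units");h=.135
u=fit([("top",(230.6,136),(.12,.03,h)),("top",(224.6,212.4),(-.12,.03,h)),("top",(250,137.2),(.12,-.03,h)),("top",(245.2,216.4),(-.12,-.03,h))],0,(.5,0))
print("rack")
T="top";S="scene"
fit([(T,(332.6,198.2),(.07,.05,.01)),(T,(332.2,239.8),(-.07,.05,.01)),(T,(363.4,240.4),(-.07,-.05,.01)),
 (S,(235.2,178.5),(-.07,-.05,.01)),(S,(208.1,191.2),(-.07,.05,.01)) if 0 else (S,(208.1,191.2),(.07,.05,.01)),(S,(193.5,181.9),(.07,-.05,.01)) if 0 else (S,(235.2,178.5),(-.07,.05,.01))][:3]+
 [(T,(367.7,214.1),(0,0,.215)),(S,(211.7,132.5),(0,0,.215)),(S,(213.6,171),(0,0,.045)),(S,(222,166.7),(-.04,0,.052))],0,(.4,-.3))
print("handle top from top cam",at(*C[T],367.7,214.1,.215))
print("tray")
P=[(.085,.07),(.085,-.07),(-.085,-.07),(-.085,.07)]
tu=[(126,182.4),(165.8,193.3),(148.5,244.5),(107.5,231.7)]
su=[(356.5,290.8),(325,257.5),(369.5,238.5),(403.2,268)]
fit([(T,a,(*p,.059)) for a,p in zip(tu,P)]+[(S,a,(*p,.059)) for a,p in zip(su,P)],-.3,(.4,.4))
print("block")
o=lambda x,y:((x+.5)/5-.5+180,(y+.5)/5-.5+130)
c,s=np.cos(u[2]),np.sin(u[2])
for nm,x,y,z in[("bail corner +x",294,180,.043),("bail mid",288,258,.053),("bail corner -x",282,336,.043),("top L",273,262,.024),("top R",308,262,.024),("top +x end",294,185,.024),("top -x end",281,333,.024)]:
    w=at(*C[T],*o(x,y),z); d=w[:2]-u[:2]; print(nm,w.round(4),"gap frame mm",np.round(1000*np.array([c*d[0]+s*d[1],-s*d[0]+c*d[1]]),1))
E
```

```text
units
[ 0.5638  0.027  -0.0606] -3.47 [[-0.0, -0.2], [0.1, 1.9], [0.2, -0.1], [-0.3, -0.8]]
rack
[ 0.4417 -0.3326 -0.0205] -1.18 [[-0.4, -0.5], [0.2, 0.4], [-0.4, 0.6], [-0.1, 0.3], [-0.6, -0.3], [-0.1, 0.6], [-0.6, -0.2]]
handle top from top cam [ 0.44247583 -0.33282053  0.215     ]
tray
[ 0.4559  0.3518 -0.2829] -16.21 [[-2.4, -1.5], [-0.8, -0.1], [-0.5, 0.2], [-1.6, 0.3], [-0.3, -0.9], [-0.8, -1.1], [-0.6, -0.5], [-0.2, -0.3]]
block
bail corner +x [0.6127 0.0278 0.043 ] gap frame mm [48.8  3.7]
bail mid [0.5593 0.0309 0.053 ] gap frame mm [-4.8  3.6]
bail corner -x [0.5098 0.0346 0.043 ] gap frame mm [-54.3   4.3]
top L [0.5615 0.0417 0.024 ] gap frame mm [-3.2 14.6]
top R [0.5616 0.0186 0.024 ] gap frame mm [-1.7 -8.5]
top +x end [0.6134 0.0283 0.024 ] gap frame mm [49.4  4.3]
top -x end [0.5142 0.0359 0.024 ] gap frame mm [-50.1   5.9]
```

```bash
cat >> h.py <<'E'
from scipy.spatial.transform import Rotation as Ro
def delta(x,y,z,yaw,p=None,R=None):
    s=sense(); p=np.array(s["tcp_pos"]) if p is None else np.array(p); R=np.array(s["ee_rot"]).reshape(3,3) if R is None else R
    c,q=np.cos(np.radians(yaw)),np.sin(np.radians(yaw)); T=np.array([[c,q,0],[q,-c,0],[0,0,-1.]])
    v=(Ro.from_matrix(R.T@T)).as_rotvec(); d=R.T@(np.array([x,y,z])-p)*100
    print([*v.round(3).tolist(),*d.round(2).tolist()])
    return np.array([x,y,z]),T
E
python3 -c "
from h import *
p,T=delta(.5,.12,.35,-1.2)
p,T=delta(.442,-.3327,.30,-1.2,p,T)
p,T=delta(.442,-.3327,.186,-1.2,p,T)"
```

```text
[0.002, 0.0, -0.307, 43.48, 35.01, -10.87]
[0.0, 0.0, 0.0, -4.85, 45.38, 5.0]
[0.0, 0.0, 0.0, 0.0, 0.0, 11.4]
```

Call:
{"op": "arm_command", "data": {"deltas": [[0.002,0,-0.307,43.5,35,-10.9,-1],[0.002,0,-0.307,43.5,35,-10.9,-1],[0.002,0,-0.307,43.5,35,-10.9,-1],[0.002,0,-0.307,43.5,35,-10.9,-1],[0.002,0,-0.307,43.5,35,-10.9,-1],[0.002,0,-0.307,43.5,35,-10.9,-1],[0.002,0,-0.307,43.5,35,-10.9,-1],[0.002,0,-0.307,43.5,35,-10.9,-1]]}}

```text
time_s: 0.77
tcp_pos: [0.3768, 0.3134, 0.3056]
ee_rot: [[1.0, -0.02, 0.0], [-0.02, -1.0, 0.002], [-0.0, -0.002, -1.0]]
wrist_force: [0.7, 0.6, 0.9]
gripper_width: 0.997
gripper_force: 0.0
```

```bash
python3 -c "
from h import *
s=sense();print(s['joints'],s['tcp_pos'])
p,T=delta(.5,.0,.35,-1.2)
p,T=delta(.442,-.3327,.30,-1.2,p,T)"
```

```text
[ 5.87459227e+01  6.24436784e+00 -1.15506879e+01 -5.43805979e-02
 -7.21193920e+01  3.01081957e+01] [0.37683852 0.31341337 0.30563487]
[-0.002, 0.0, 0.001, 12.95, 31.08, -4.49]
[0.0, 0.0, 0.0, -5.1, 33.38, 5.0]
```

Call:
{"op": "arm_command", "data": {"deltas": [[0,0,0,13,31,-4.5,-1],[0,0,0,13,31,-4.5,-1],[0,0,0,13,31,-4.5,-1],[0,0,0,13,31,-4.5,-1],[0,0,0,13,31,-4.5,-1],[0,0,0,13,31,-4.5,-1],[0,0,0,13,31,-4.5,-1],[0,0,0,13,31,-4.5,-1]]}}

```text
time_s: 1.43
tcp_pos: [0.4978, 0.0061, 0.3492]
ee_rot: [[1.0, -0.021, 0.0], [-0.021, -1.0, 0.002], [0.0, -0.002, -1.0]]
wrist_force: [0.9, 1.4, 0.0]
gripper_width: 1.001
gripper_force: 0.0
```

Call:
{"op": "arm_command", "data": {"deltas": [[0,0,0,-5.1,33.4,5,-1],[0,0,0,-5.1,33.4,5,-1],[0,0,0,-5.1,33.4,5,-1],[0,0,0,-5.1,33.4,5,-1],[0,0,0,-5.1,33.4,5,-1],[0,0,0,-5.1,33.4,5,-1],[0,0,0,-5.1,33.4,5,-1],[0,0,0,-5.1,33.4,5,-1]]}}

```text
time_s: 2.1
tcp_pos: [0.4403, -0.3184, 0.2991]
ee_rot: [[1.0, -0.021, -0.0], [-0.021, -1.0, 0.002], [-0.0, -0.002, -1.0]]
wrist_force: [1.2, -0.6, 0.1]
gripper_width: 1.0
gripper_force: 0.0
```

```bash
python3 -c "
from h import *
p,T=delta(.442,-.3327,.26,-1.2)"
```

```text
[-0.002, 0.0, 0.0, 0.2, 1.43, 3.9]
```

Call:
{"op": "arm_command", "data": {"deltas": [[-0.002,0,0,0,0.4,3.9,-1],[-0.002,0,0,0,0.4,3.9,-1],[-0.002,0,0,0,0.4,3.9,-1],[-0.002,0,0,0,0.4,3.9,-1]]}}

```text
time_s: 2.43
tcp_pos: [0.4419, -0.3205, 0.2617]
ee_rot: [[1.0, -0.02, 0.001], [-0.02, -1.0, -0.001], [0.001, 0.001, -1.0]]
wrist_force: [-0.1, -0.5, 2.0]
gripper_width: 0.998
gripper_force: 0.0
```

```bash
python3 - <<'E'
from h import *
delta(.442,-.3327,.186,-1.2)
o=[]
for n,(x,y,w,h) in {"top":(310,170,100,100),"scene":(150,70,100,120)}.items():
    p,K,R,t=cam(n); q=cv2.resize(p[y:y+h,x:x+w],None,fx=4,fy=4,interpolation=cv2.INTER_CUBIC)
    o.append(cv2.copyMakeBorder(q,0,480-q.shape[0],0,0,cv2.BORDER_CONSTANT))
cv2.imwrite("pics/c3.png",np.hstack(o))
E
```

```text
[0.001, -0.001, 0.001, 0.03, 1.21, 7.58]
```

View pics/c3.png

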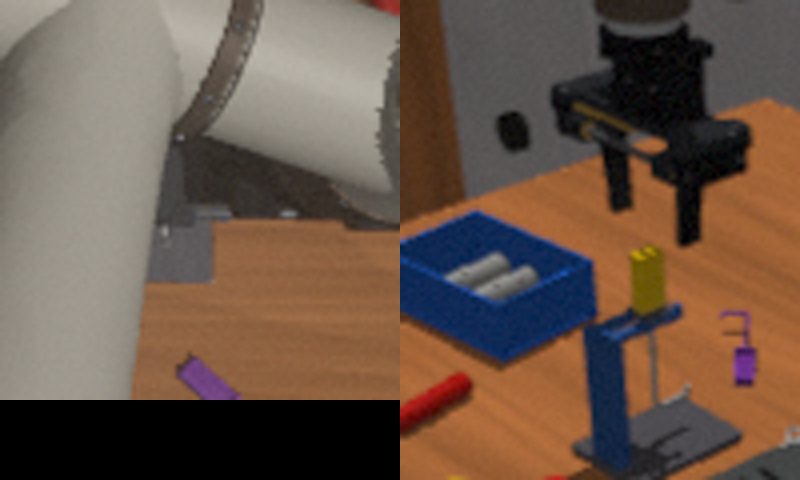

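The scene crop shows the open jaws above the yellow handle, with their closing line across the handle's thin side, as intended. The arm hides the rack in the top view.

Call:
{"op": "arm_command", "data": {"deltas": [[0,0,0,0,1.2,2,-1],[0,0,0,0,1.2,4,-1],[0,0,0,0,1.2,6,-1],[0,0,0,0,1.2,7.6,-1],[0,0,0,0,1.2,7.6,-1],[0,0,0,0,1.2,7.6,-1]]}}

```text
time_s: 3.03
tcp_pos: [0.4419, -0.3321, 0.1857]
ee_rot: [[1.0, -0.019, 0.001], [-0.019, -1.0, -0.001], [0.001, 0.001, -1.0]]
wrist_force: [0.5, 0.7, 0.3]
gripper_width: 1.0
gripper_force: 0.0
```

Call:
{"op": "arm_command", "data": {"deltas": [[0,0,0,0,0,0,0.3],[0,0,0,0,0,0,0.5],[0,0,0,0,0,0,0.7],[0,0,0,0,0,0,1],[0,0,0,0,0,0,1],[0,0,0,0,0,0,1],[0,0,0,0,0,0,1],[0,0,0,0,0,0,1]]}}

```text
time_s: 3.7
tcp_pos: [0.441, -0.3326, 0.1846]
ee_rot: [[1.0, -0.021, 0.0], [-0.021, -1.0, -0.0], [0.0, 0.0, -1.0]]
wrist_force: [0.3, -0.6, -0.1]
gripper_width: 0.484
gripper_force: 0.0
```

Call:
{"op": "arm_command", "data": {"deltas": [[0,0,0,0,0,0,1],[0,0,0,0,0,0,1],[0,0,0,0,0,0,1],[0,0,0,0,0,0,1],[0,0,0,0,0,0,1],[0,0,0,0,0,0,1],[0,0,0,0,0,0,1],[0,0,0,0,0,0,1]]}}

```text
time_s: 4.37
tcp_pos: [0.441, -0.3326, 0.1846]
ee_rot: [[1.0, -0.021, 0.0], [-0.021, -1.0, -0.0], [0.0, 0.0, -1.0]]
wrist_force: [-0.1, -1.0, -0.4]
gripper_width: 0.178
gripper_force: 30.0
```

Call:
{"op": "arm_command", "data": {"deltas": [[0,0,0,0,0,-1,1],[0,0,0,0,0,-3,1],[0,0,0,0,0,-5,1],[0,0,0,0,0,-7.5,1],[0,0,0,0,0,-10,1],[0,0,0,0,0,-12.5,1],[0,0,0,0,0,-15,1],[0,0,0,0,0,-15,1]]}}

```text
time_s: 5.03
tcp_pos: [0.4426, -0.3339, 0.3414]
ee_rot: [[1.0, -0.02, 0.01], [-0.02, -1.0, -0.006], [0.01, 0.006, -1.0]]
wrist_force: [0.9, -0.1, 0.8]
gripper_width: 0.183
gripper_force: 30.0
```

```bash
python3 - <<'E'
from h import *
s=sense();print(s["tcp_pos"],s["wrist_force"],s["gripper_force"],s["gripper_width"])
p,K,R,t=cam("scene"); x,y,w,h=170,70,100,100
cv2.imwrite("pics/c4.png",cv2.resize(p[y:y+h,x:x+w],None,fx=6,fy=6,interpolation=cv2.INTER_CUBIC))
z=np.array(s["tcp_pos"]); c=np.cos(np.radians(-1.2)); q=np.sin(np.radians(-1.2))
for dx,dz in((0,-.14),(-.036,-.14),(-.04,-.133),(0,.03)): print(dx,dz,((proj(K,R,t,z+[c*dx,q*dx,dz])[0]-[x,y]+.5)*6).round(0))
# plan: gap
u=np.array([.5638,.027]); a=-.0606
def G(gx,gy): return u+[np.cos(a)*gx-np.sin(a)*gy,np.sin(a)*gx+np.cos(a)*gy]
print(G(.035,-.018),G(-.003,-.018),G(-.003,.004))
P,T=delta(*G(.033,-.018),.335,-3.5)
E
```

```text
[ 0.44258857 -0.33387579  0.34136128] [ 0.94771284 -0.06362798  0.75178991] 29.99938851222396 0.1827425333648053
0 -0.14 [249. 396.]
-0.036 -0.14 [294. 379.]
-0.04 -0.133 [299. 367.]
0 0.03 [232. 127.]
[0.59764562 0.00691334] [0.55971537 0.00921473] [0.56104776 0.03117435]
[0.003, -0.007, 0.04, 14.66, -34.32, 0.34]
```

View pics/c4.png

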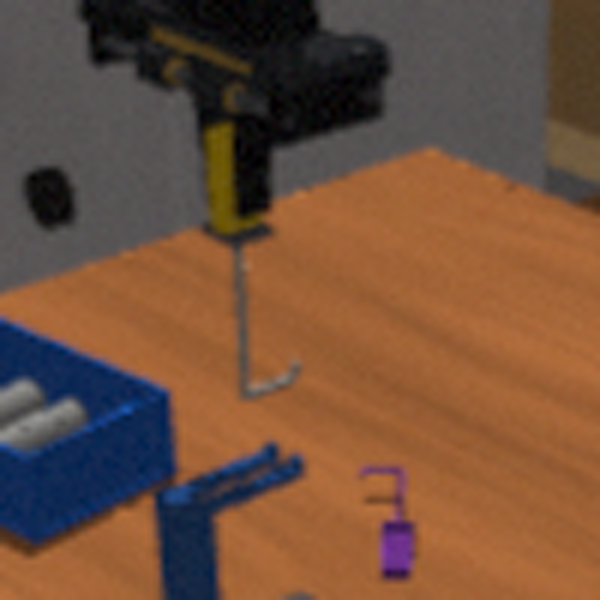

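The rod came out cleanly: foot bend at (246,395) and tip at (295,368) in the crop, within about half an original pixel of prediction.

Call:
{"op": "arm_command", "data": {"deltas": [[0,-0.002,0.01,1.5,-3,0,1],[0,-0.004,0.02,3,-7,0,1],[0,-0.005,0.03,4.5,-11,0,1],[0,-0.007,0.04,6,-15,0.3,1],[0,-0.007,0.04,8,-19,0.3,1],[0,-0.007,0.04,10,-23,0.3,1],[0,-0.007,0.04,11.5,-27,0.3,1],[0,-0.007,0.04,13,-31,0.3,1]]}}

```text
time_s: 5.75
tcp_pos: [0.573, -0.0338, 0.3305]
ee_rot: [[0.998, -0.061, -0.009], [-0.061, -0.998, 0.0], [-0.009, 0.0, -1.0]]
wrist_force: [0.8, -0.9, -1.7]
gripper_width: 0.182
gripper_force: 30.0
```

Call:
{"op": "arm_command", "data": {"deltas": [[0,0,0,1,-2,0,1],[0,0,0,1.6,-3.3,0,1],[0,0,0,1.6,-3.3,0,1],[0,0,0,1.6,-3.3,0,1],[0,0,0,1.6,-3.3,0,1]]}}

```text
time_s: 6.17
tcp_pos: [0.5905, -0.005, 0.3312]
ee_rot: [[0.998, -0.062, -0.008], [-0.062, -0.998, -0.0], [-0.008, 0.001, -1.0]]
wrist_force: [-0.2, 0.3, -1.4]
gripper_width: 0.177
gripper_force: 30.0
```

```bash
cat >> h.py <<'E'
u=np.array([.5638,.027]); a=-.0606
def G(gx,gy): return u+[np.cos(a)*gx-np.sin(a)*gy,np.sin(a)*gx+np.cos(a)*gy]
E
python3 - <<'E'
from h import *
s=sense();print(s["tcp_pos"],s["joints"])
delta(*G(.033,-.018),.335,-3.5)
delta(*G(.033,-.018),.174,-3.5)
E
```

```text
[ 0.59046481 -0.00497156  0.33117215] [ 15.16144241  16.20094974   4.69648796  -0.115994   -78.94605184
  71.31537832]
[0.001, 0.008, -0.001, 0.44, -1.23, -0.39]
[0.001, 0.008, -0.001, 0.57, -1.24, 15.71]
```

Call:
{"op": "arm_command", "data": {"deltas": [[0.001,0.008,0,0.5,-1.2,0,1],[0.001,0.008,0,0.5,-1.2,1,1],[0.001,0.008,0,0.5,-1.2,2,1],[0.001,0.008,0,0.5,-1.2,3.5,1],[0.001,0.008,0,0.5,-1.2,4,1],[0.001,0.008,0,0.5,-1.2,4,1]]}}

```text
time_s: 6.67
tcp_pos: [0.5952, 0.0071, 0.2889]
ee_rot: [[0.998, -0.062, -0.004], [-0.062, -0.998, -0.0], [-0.004, 0.0, -1.0]]
wrist_force: [-0.1, 0.0, -1.9]
gripper_width: 0.183
gripper_force: 30.0
```

```bash
python3 - <<'E'
from h import *
s=sense();print(s["tcp_pos"],s["time_s"])
delta(*G(.033,-.018),.29,-3.5)
delta(*G(.033,-.018),.174,-3.5)
o=[]
for n,(x,y,w,h) in {"top":(180,120,100,100),"scene":(200,120,100,150)}.items():
    p,K,R,t=cam(n); q=cv2.resize(p[y:y+h,x:x+w],None,fx=4,fy=4,interpolation=cv2.INTER_CUBIC)
    q=cv2.convertScaleAbs(q,alpha=1.4,beta=10); z=np.array(s["tcp_pos"])
    for dx,dz in((0,-.14),(-.04,-.133)): print(n,((proj(K,R,t,z+[dx,dx*-.06,dz])[0]-[x,y]+.5)*4).round(0))
    o.append(cv2.copyMakeBorder(q,0,600-q.shape[0],0,0,cv2.BORDER_CONSTANT))
cv2.imwrite("pics/c5.png",np.hstack(o))
E
```

```text
[0.59520991 0.0070501  0.2889388 ] 6.6667
[0.0, 0.004, -0.001, 0.04, -0.0, -0.11]
[0.0, 0.004, -0.001, 0.09, -0.0, 11.49]
top [259. 178.]
top [255. 229.]
scene [180. 341.]
scene [220. 313.]
```

View pics/c5.png

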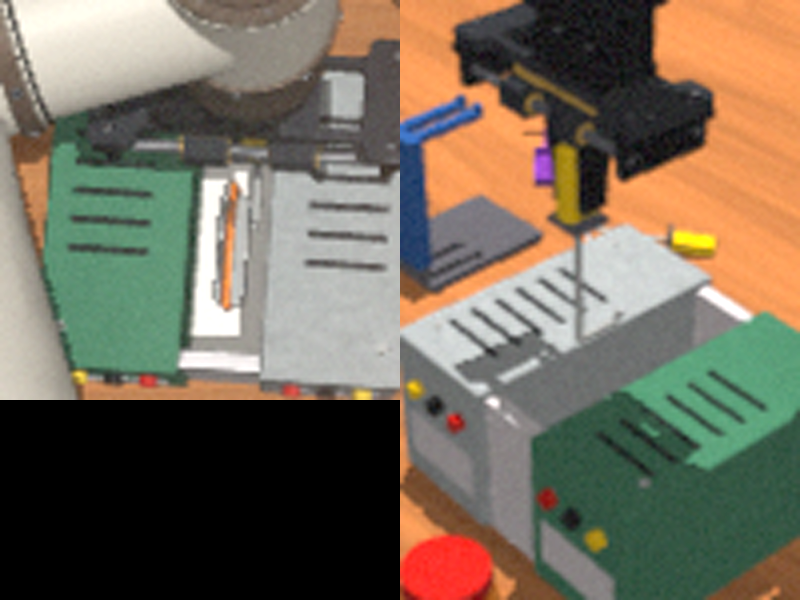

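The scene crop shows the foot's bend at (580,341), as predicted, just above the gap on the grey side. In the top crop the bail runs from (234,180) to (227,308), almost centred on the block, so it is nearly upright. I'll lower now.

Call:
{"op": "arm_command", "data": {"deltas": [[0,0.004,0,0.1,0,1,1],[0,0.004,0,0.1,0,2.5,1],[0,0.004,0,0.1,0,4,1],[0,0.004,0,0.1,0,5.5,1],[0,0.004,0,0.1,0,7,1],[0,0.004,0,0.1,0,8,1],[0,0.004,0,0.1,0,8,1]]}}

```text
time_s: 7.35
tcp_pos: [0.5967, 0.0075, 0.2097]
ee_rot: [[0.998, -0.061, 0.002], [-0.061, -0.998, 0.0], [0.002, -0.0, -1.0]]
wrist_force: [0.1, 1.0, -0.9]
gripper_width: 0.18
gripper_force: 30.0
```

Call:
{"op": "arm_command", "data": {"deltas": [[0,0,0,0,0,1,1],[0,0,0,0,0,2,1],[0,0,0,0,0,2.8,1],[0,0,0,0,0,3.4,1],[0,0,0,0,0,3.4,1],[0,0,0,0,0,3.4,1]]}}

```text
time_s: 7.85
tcp_pos: [0.5978, 0.0077, 0.1772]
ee_rot: [[0.998, -0.061, 0.005], [-0.061, -0.998, 0.0], [0.005, -0.0, -1.0]]
wrist_force: [-0.1, 0.0, -0.4]
gripper_width: 0.18
gripper_force: 30.0
```

```bash
python3 - <<'E'
from h import *
s=sense();print(s["tcp_pos"],s["wrist_force"])
for gx,ya in((.033,-3.5),(.033,-25),(.033,-35),(.025,-50),(.015,-65),(.005,-80),(-.003,-93.5)): delta(*G(gx,-.018),.174,ya)
E
```

```text
[0.5978304  0.00767033 0.17717048] [-0.11603693  0.0095137  -0.43238058]
[-0.0, -0.005, 0.0, -0.22, 0.08, 0.32]
[-0.001, -0.005, 0.376, -0.22, 0.08, 0.32]
[-0.002, -0.004, 0.55, -0.22, 0.08, 0.32]
[-0.002, -0.004, 0.812, -1.02, 0.08, 0.31]
[-0.003, -0.004, 1.074, -2.02, 0.08, 0.31]
[-0.003, -0.004, 1.336, -3.02, 0.08, 0.3]
[-0.004, -0.003, 1.571, -3.82, 0.08, 0.3]
```

Call:
{"op": "arm_command", "data": {"deltas": [[0,-0.005,0.06,-0.2,0.1,0.3,1],[0,-0.005,0.14,-0.2,0.1,0.3,1],[0,-0.005,0.22,-0.2,0.1,0.3,1],[0,-0.005,0.3,-0.2,0.1,0.3,1],[-0.001,-0.005,0.38,-0.2,0.1,0.3,1],[-0.001,-0.005,0.46,-0.2,0.1,0.3,1],[-0.002,-0.004,0.54,-0.2,0.1,0.3,1],[-0.002,-0.004,0.54,-0.2,0.1,0.3,1]]}}

```text
time_s: 8.52
tcp_pos: [0.5963, 0.0069, 0.1752]
ee_rot: [[0.824, -0.566, 0.002], [-0.566, -0.824, 0.0], [0.002, -0.001, -1.0]]
wrist_force: [-0.2, -0.7, -1.4]
gripper_width: 0.182
gripper_force: 30.0
```

```bash
python3 - <<'E'
from h import *
s=sense();print(s["tcp_pos"],s["wrist_force"],s["moment"])
for gx,ya in((.025,-50),(.015,-65),(.005,-80),(-.003,-93.5)): delta(*G(gx,-.018),.174,ya)
E
```

```text
[0.59628454 0.00694863 0.17524897] [-0.21442579 -0.66752801 -1.36795931] [0.04155152 0.02010505 0.05399586]
[-0.002, -0.002, 0.271, -0.74, 0.44, 0.12]
[-0.002, -0.002, 0.533, -1.6, 0.96, 0.12]
[-0.002, -0.001, 0.794, -2.46, 1.47, 0.12]
[-0.002, -0.001, 1.03, -3.14, 1.88, 0.12]
```

Call:
{"op": "arm_command", "data": {"deltas": [[0,-0.002,0.09,-0.2,0.1,0.1,1],[-0.001,-0.002,0.18,-0.4,0.25,0.1,1],[-0.002,-0.002,0.27,-0.7,0.4,0.1,1],[-0.002,-0.002,0.36,-1,0.6,0.1,1],[-0.002,-0.002,0.45,-1.3,0.8,0.1,1],[-0.002,-0.002,0.54,-1.6,0.95,0.1,1],[-0.002,-0.001,0.64,-1.9,1.15,0.1,1],[-0.002,-0.001,0.73,-2.2,1.35,0.1,1]]}}

```text
time_s: 9.18
tcp_pos: [0.5702, 0.0083, 0.174]
ee_rot: [[0.236, -0.972, -0.0], [-0.972, -0.236, -0.0], [0.0, 0.0, -1.0]]
wrist_force: [0.1, -0.5, -1.5]
gripper_width: 0.182
gripper_force: 30.0
```

Call:
{"op": "arm_command", "data": {"deltas": [[0,0,0.1,-0.25,0.25,0,1],[0,0,0.2,-0.5,0.5,0,1],[0,0,0.3,-0.8,0.8,0,1],[0,0,0.3,-0.8,0.8,0,1],[0,0,0.3,-0.8,0.8,0,1]]}}

```text
time_s: 9.6
tcp_pos: [0.5607, 0.0142, 0.174]
ee_rot: [[-0.056, -0.998, -0.0], [-0.998, 0.056, -0.0], [0.0, 0.0, -1.0]]
wrist_force: [0.3, -0.1, -1.9]
gripper_width: 0.185
gripper_force: 30.0
```

```bash
python3 - <<'E'
from h import *
s=sense();print(s["tcp_pos"],s["wrist_force"],s["moment"],s["joints"][5])
d=np.array(s["tcp_pos"][:2])-u; c,q=np.cos(a),np.sin(a); print("gap mm",1e3*np.array([c*d[0]+q*d[1],-q*d[0]+c*d[1]]))
delta(*G(-.003,-.018),.174,-93.5)
delta(*G(-.003,-.018),.204,-93.5)
E
```

```text
[0.56069859 0.01415537 0.1740221 ] [ 0.25159288 -0.06528935 -1.92180032] [ 0.0346684  -0.06566067 -0.01231103] -21.201556019947525
gap mm [ -2.31780461 -13.00888542]
[0.0, -0.0, 0.005, 0.5, 0.07, 0.0]
[0.0, -0.0, 0.005, 0.5, 0.07, -3.0]
```

Call:
{"op": "arm_command", "data": {"deltas": [[0,0,0,0.4,0,0,1],[0,0,0,0.5,0,-0.4,1],[0,0,0,0.5,0,-0.9,1],[0,0,0,0.5,0,-1.4,1],[0,0,0,0.5,0,-1.9,1],[0,0,0,0.5,0,-2.4,1],[0,0,0,0.5,0,-3,1],[0,0,0,0.5,0,-3,1]]}}

```text
time_s: 10.27
tcp_pos: [0.5605, 0.0091, 0.2046]
ee_rot: [[-0.06, -0.998, 0.0], [-0.998, 0.06, -0.0], [0.0, -0.0, -1.0]]
wrist_force: [-0.3, -0.2, -4.8]
gripper_width: 0.183
gripper_force: 30.0
```

The wrist force rose by about 3.3 N, roughly 0.34 kg, so the block is on the hook.

Call:
{"op": "arm_command", "data": {"deltas": [[0,0,0,0,0,-0.7,1],[0,0,0,0,0,-1.7,1],[0,0,0,0,0,-2.7,1],[0,0,0,0,0,-3.7,1],[0,0,0,0,0,-4.7,1],[0,0,0,0,0,-5.7,1],[0,0,0,0,0,-6.7,1],[0,0,0,0,0,-7.7,1]]}}

```text
time_s: 10.93
tcp_pos: [0.5602, 0.0091, 0.2817]
ee_rot: [[-0.06, -0.998, -0.001], [-0.998, 0.06, -0.0], [0.0, 0.001, -1.0]]
wrist_force: [0.9, 0.5, -4.9]
gripper_width: 0.183
gripper_force: 30.0
```

Call:
{"op": "arm_command", "data": {"deltas": [[0,0,0,0,0,-1.3,1],[0,0,0,0,0,-2.6,1],[0,0,0,0,0,-3.9,1],[0,0,0,0,0,-5.2,1],[0,0,0,0,0,-6.5,1],[0,0,0,0,0,-8,1],[0,0,0,0,0,-9,1],[0,0,0,0,0,-9.5,1]]}}

```text
time_s: 11.6
tcp_pos: [0.5607, 0.0091, 0.3777]
ee_rot: [[-0.06, -0.998, 0.002], [-0.998, 0.06, 0.0], [-0.0, -0.002, -1.0]]
wrist_force: [0.7, -0.1, -4.5]
gripper_width: 0.18
gripper_force: 30.0
```

Call:
{"op": "arm_command", "data": {"deltas": [[0,0,0,0,0,-0.2,1],[0,0,0,0,0,-0.2,1],[0,0,0,0,0,-0.2,1],[0,0,0,0,0,-0.2,1],[0,0,0,0,0,-0.2,1]]}}

```text
time_s: 12.02
tcp_pos: [0.5601, 0.0091, 0.3766]
ee_rot: [[-0.06, -0.998, -0.003], [-0.998, 0.06, -0.001], [0.001, 0.003, -1.0]]
wrist_force: [1.0, 0.1, -5.2]
gripper_width: 0.182
gripper_force: 30.0
```

```bash
python3 - <<'E'
from h import *
s=sense();print(s["tcp_pos"],s["wrist_force"],s["moment"],s["joints"])
p,K,R,t=cam("scene"); x,y,w,h=200,60,130,120
cv2.imwrite("pics/c6.png",cv2.resize(p[y:y+h,x:x+w],None,fx=5,fy=5,interpolation=cv2.INTER_CUBIC))
z=np.array(s["tcp_pos"])
for g in([0,0,-.14],[0,.02,-.186],[.045,.02,-.186],[-.045,.02,-.186]): print(((proj(K,R,t,z+g)[0]-[x,y]+.5)*5).round())
E
```

```text
[0.56008084 0.00912732 0.37660799] [ 0.96561665  0.12442873 -5.2437239 ] [ 0.03938349 -0.05646105 -0.00449707] [ 1.75032412e+01  1.21392270e+01  5.49972857e+00 -1.10219694e-02
 -8.35329143e+01 -2.09408285e+01]
[270. 583.]
[293. 661.]
[238. 692.]
[345. 632.]
```

View pics/c6.png

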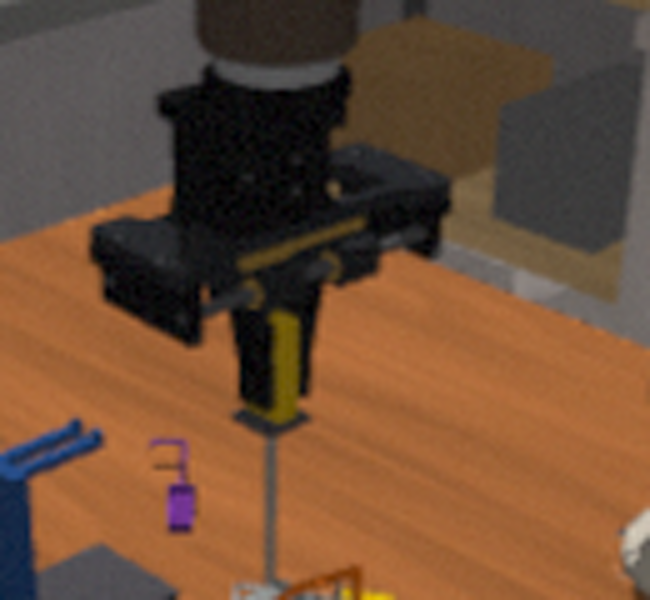

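The crop cut off the block, but it shows the orange bail on the foot at (320,580), and the force reads a steady −5.2 N. Next I'll carry it to the tray with gentle acceleration.

```bash
python3 - <<'E'
from h import *
delta(.45,.331,.377,-106)
E
```

```text
[0.002, -0.001, 0.219, -31.47, 12.93, -0.02]
```

Call:
{"op": "arm_command", "data": {"deltas": [[0,0,0,-0.23,0.1,0,1],[0,0,0,-0.7,0.3,0,1],[0,0,0,-1.4,0.57,0,1],[0,0,0,-2.3,0.95,0,1],[0,0,0,-3.5,1.43,0,1],[0,0,0,-4.9,2,0,1],[0,0,0,-6.5,2.66,0,1],[0,0,0,-8.3,3.4,0,1]]}}

```text
time_s: 12.73
tcp_pos: [0.5307, 0.0955, 0.3776]
ee_rot: [[-0.06, -0.998, -0.001], [-0.998, 0.06, -0.0], [0.0, 0.001, -1.0]]
wrist_force: [0.5, 0.1, -5.3]
gripper_width: 0.181
gripper_force: 30.0
```

Call:
{"op": "arm_command", "data": {"deltas": [[0,0,0,-1.85,0.76,0,1],[0,0,0,-3.7,1.52,0,1],[0,0,0,-5.55,2.28,0,1],[0,0,0,-7.4,3.04,0,1],[0,0,0,-9.25,3.8,0,1],[0,0,0,-11.1,4.56,0,1],[0,0,0,-12.95,5.3,0,1],[0,0,0,-14.8,6.1,0,1]]}}

```text
time_s: 13.4
tcp_pos: [0.4781, 0.2473, 0.3777]
ee_rot: [[-0.059, -0.998, -0.001], [-0.998, 0.059, 0.0], [-0.0, 0.001, -1.0]]
wrist_force: [0.5, 1.3, -4.8]
gripper_width: 0.183
gripper_force: 30.0
```

Call:
{"op": "arm_command", "data": {"deltas": [[0,0,0,-1.85,0.76,0,1],[0,0,0,-3.5,1.43,0,1],[0,0,0,-4.9,2,0,1],[0,0,0,-6.05,2.5,0,1],[0,0,0,-7,2.9,0,1],[0,0,0,-7.7,3.15,0,1],[0,0,0,-8.2,3.35,0,1],[0,0,0,-8.4,3.4,0,1]]}}

```text
time_s: 14.07
tcp_pos: [0.4503, 0.3319, 0.3774]
ee_rot: [[-0.06, -0.998, -0.001], [-0.998, 0.06, -0.0], [0.001, 0.001, -1.0]]
wrist_force: [0.1, -0.7, -4.8]
gripper_width: 0.18
gripper_force: 30.0
```

Call:
{"op": "arm_command", "data": {"deltas": [[0,0,0.02,0,0,0,1],[0,0,0.05,0,0,0,1],[0,0,0.09,0,0,0,1],[0,0,0.13,0,0,0,1],[0,0,0.17,0,0,0,1],[0,0,0.2,0,0,0,1],[0,0,0.22,0,0,0,1],[0,0,0.22,0,0,0,1]]}}

```text
time_s: 14.73
tcp_pos: [0.4507, 0.3307, 0.3776]
ee_rot: [[-0.278, -0.961, -0.001], [-0.961, 0.278, -0.001], [0.001, 0.001, -1.0]]
wrist_force: [0.3, 0.6, -4.6]
gripper_width: 0.179
gripper_force: 30.0
```

```bash
python3 - <<'E'
from h import *
s=sense();print(s["tcp_pos"],s["wrist_force"],s["time_s"])
delta(.45,.331,.245,-106)
o=[];z=np.array(s["tcp_pos"])
for n,(x,y,w,h) in {"top":(70,140,110,130),"scene":(310,130,150,200)}.items():
    p,K,R,t=cam(n); f={"top":3.4,"scene":2.8}[n]
    q=cv2.convertScaleAbs(cv2.resize(p[y:y+h,x:x+w],None,fx=f,fy=f,interpolation=cv2.INTER_CUBIC),alpha=1.2,beta=10)
    for g in([0,0,-.14],[.006,.0208,-.16],[.0493,.0082,-.16]): print(n,((proj(K,R,t,z+g)[0]-[x,y]+.5)*f).round())
    o.append(cv2.copyMakeBorder(q,0,600-q.shape[0],0,0,cv2.BORDER_CONSTANT))
cv2.imwrite("pics/c7.png",np.hstack(o))
E
```

```text
[0.45070552 0.33069158 0.37757373] [ 0.3348081   0.61685309 -4.62155206] 14.7333
[0.001, -0.001, -0.003, -0.02, 0.06, 13.26]
top [182. 236.]
top [165. 231.]
top [183. 178.]
scene [167. 221.]
scene [179. 250.]
scene [142. 265.]
```

View pics/c7.png

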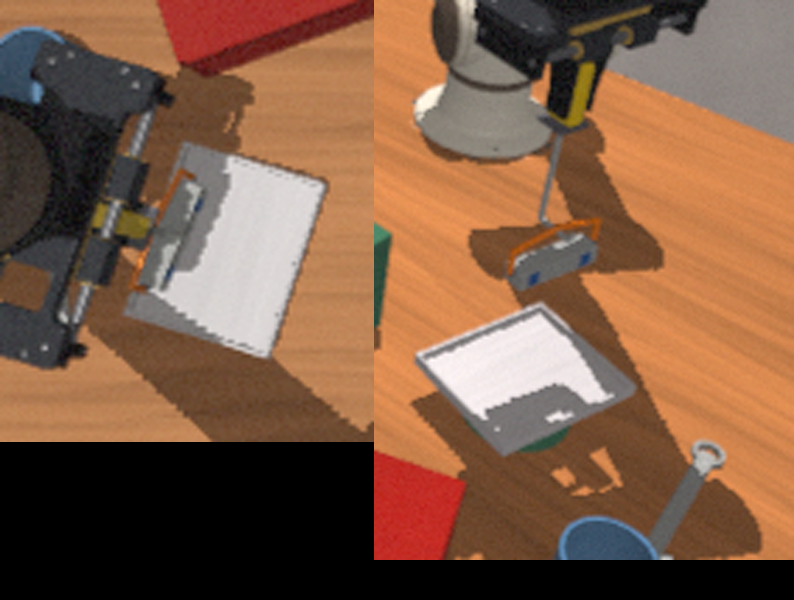

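Top crop: bail from (135,290) to (188,175), with the block hanging level beneath it. Scene crop: block at (553,262), level, above the tray at the predicted spot. I'll lower it fast at first and then slowly.

Call:
{"op": "arm_command", "data": {"deltas": [[0,0,0,0,0,0.4,1],[0,0,0,0,0,1.2,1],[0,0,0,0,0,2.4,1],[0,0,0,0,0,4,1],[0,0,0,0,0,5.6,1],[0,0,0,0,0,7.2,1],[0,0,0,0,0,8.6,1],[0,0,0,0,0,9.6,1]]}}

```text
time_s: 15.5
tcp_pos: [0.4496, 0.3307, 0.2791]
ee_rot: [[-0.276, -0.961, -0.004], [-0.961, 0.276, -0.003], [0.003, 0.003, -1.0]]
wrist_force: [-0.5, -0.5, -5.6]
gripper_width: 0.18
gripper_force: 30.0
```

Call:
{"op": "arm_command", "data": {"deltas": [[0,0,0,0,0,0.7,1],[0,0,0,0,0,1.3,1],[0,0,0,0,0,1.8,1],[0,0,0,0,0,2.3,1],[0,0,0,0,0,2.7,1],[0,0,0,0,0,3,1],[0,0,0,0,0,3.2,1],[0,0,0,0,0,3.2,1]]}}

```text
time_s: 16.17
tcp_pos: [0.4502, 0.3312, 0.2492]
ee_rot: [[-0.276, -0.961, -0.002], [-0.961, 0.276, -0.001], [0.001, 0.001, -1.0]]
wrist_force: [-0.8, 0.7, -5.1]
gripper_width: 0.184
gripper_force: 30.0
```

Call:
{"op": "arm_command", "data": {"deltas": [[0,0,0,0,0,0.2,1],[0,0,0,0,0,0.4,1],[0,0,0,0,0,0.6,1],[0,0,0,0,0,0.8,1],[0,0,0,0,0,1,1],[0,0,0,0,0,1.15,1],[0,0,0,0,0,1.3,1],[0,0,0,0,0,1.4,1]]}}

```text
time_s: 16.83
tcp_pos: [0.4503, 0.3313, 0.2353]
ee_rot: [[-0.276, -0.961, -0.001], [-0.961, 0.276, -0.0], [0.001, 0.001, -1.0]]
wrist_force: [-0.4, -0.1, -4.5]
gripper_width: 0.183
gripper_force: 30.0
```

Call:
{"op": "arm_command", "data": {"deltas": [[0,0,0,0,0,0.1,1],[0,0,0,0,0,0.2,1],[0,0,0,0,0,0.3,1],[0,0,0,0,0,0.3,1],[0,0,0,0,0,0.3,1],[0,0,0,0,0,0.3,1]]}}

```text
time_s: 17.33
tcp_pos: [0.4505, 0.3314, 0.2329]
ee_rot: [[-0.276, -0.961, -0.0], [-0.961, 0.276, 0.0], [-0.0, 0.0, -1.0]]
wrist_force: [-0.3, 1.2, -1.7]
gripper_width: 0.181
gripper_force: 30.0
```

Landed: the force is back to −1.7 N. I'll lower the foot off the bail, then draw it out sideways.

Call:
{"op": "arm_command", "data": {"deltas": [[0,0,0,0,0,0.3,1],[0,0,0,0,0,0.6,1],[0,0,0,0,0,0.9,1],[0,0,0,0,0,1.2,1],[0,0,0,0,0,1.3,1],[0,0,0,0,0,1.3,1],[0,0,0,0,0,1.3,1],[0,0,0,0,0,1.3,1]]}}

```text
time_s: 18.0
tcp_pos: [0.4503, 0.3313, 0.2196]
ee_rot: [[-0.276, -0.961, -0.001], [-0.961, 0.276, -0.0], [0.001, 0.001, -1.0]]
wrist_force: [-0.0, -1.4, -1.7]
gripper_width: 0.181
gripper_force: 30.0
```

Call:
{"op": "arm_command", "data": {"deltas": [[0,0,0,0.3,0,0,1],[0,0,0,0.7,0,0,1],[0,0,0,1.1,0,0,1],[0,0,0,1.5,0,0,1],[0,0,0,1.9,0,0,1],[0,0,0,2.3,0,0,1],[0,0,0,2.7,0,0,1],[0,0,0,3.1,0,0,1]]}}

```text
time_s: 18.67
tcp_pos: [0.4416, 0.301, 0.2196]
ee_rot: [[-0.276, -0.961, -0.001], [-0.961, 0.276, -0.0], [0.001, 0.001, -1.0]]
wrist_force: [0.6, 0.2, -0.7]
gripper_width: 0.183
gripper_force: 30.0
```

Call:
{"op": "arm_command", "data": {"deltas": [[0,0,0,0.5,0,0,1],[0,0,0,1,0,0,1],[0,0,0,1.5,0,0,1],[0,0,0,2,0,0,1],[0,0,0,2.6,0,0,1],[0,0,0,3.2,0,0,1],[0,0,0,3.8,0,0,1],[0,0,0,4,0,0,1]]}}

```text
time_s: 19.33
tcp_pos: [0.4302, 0.262, 0.2196]
ee_rot: [[-0.277, -0.961, -0.002], [-0.961, 0.277, -0.001], [0.001, 0.001, -1.0]]
wrist_force: [-0.1, -0.3, -0.4]
gripper_width: 0.18
gripper_force: 30.0
```

```bash
python3 - <<'E'
from h import *
s=sense();print(s["tcp_pos"],s["wrist_force"],s["time_s"])
p,K,R,t=cam("scene"); x,y,w,h=310,190,120,110
cv2.imwrite("pics/c8.png",cv2.convertScaleAbs(cv2.resize(p[y:y+h,x:x+w],None,fx=5,fy=5,interpolation=cv2.INTER_CUBIC),alpha=1.2,beta=10))
p,K,R,t=cam("top");cv2.imwrite("top1.png",p)
P,T=delta(*s["tcp_pos"][:2],.36,-106)
P,T=delta(.47,.1,.36,-50,P,T)
E
```

```text
[0.43024123 0.26200071 0.21957569] [-0.07057895 -0.30438331 -0.36268609] 19.3333
[0.001, -0.0, -0.001, 0.07, 0.03, -14.03]
[0.0, 0.0, -0.977, 14.48, -8.29, 0.0]
```

View pics/c8.png

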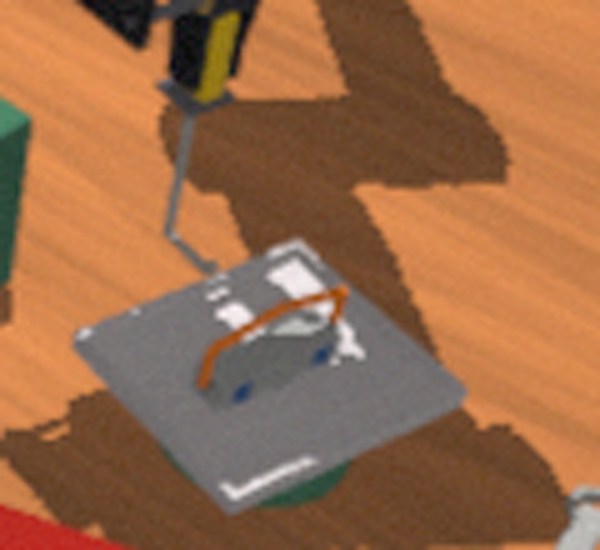

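The block stands upright near the middle of the tray at (270,360), and the rod is free at (190,250). I'll lift clear and return the rod to its rack.

Call:
{"op": "arm_command", "data": {"deltas": [[0,0,0,0,0,-1,1],[0,0,0,0,0,-3,1],[0,0,0,0,0,-5.5,1],[0,0,0,0,0,-8,1],[0,0,0,0,0,-10.5,1],[0,0,0,0,0,-12.5,1],[0,0,0,0,0,-14,1],[0,0,0,0,0,-14,1]]}}

```text
time_s: 20.1
tcp_pos: [0.4322, 0.2641, 0.3641]
ee_rot: [[-0.276, -0.961, 0.006], [-0.961, 0.276, 0.005], [-0.006, -0.004, -1.0]]
wrist_force: [0.6, 0.1, -0.7]
gripper_width: 0.181
gripper_force: 30.0
```

Call:
{"op": "arm_command", "data": {"deltas": [[0,0,-0.1,1.8,-1,0,1],[0,0,-0.22,3.7,-2.1,0,1],[0,0,-0.34,5.6,-3.2,0,1],[0,0,-0.46,7.4,-4.3,0,1],[0,0,-0.58,9.2,-5.3,0,1],[0,0,-0.7,11,-6.3,0,1],[0,0,-0.82,12.8,-7.3,0,1],[0,0,-0.94,14.5,-8.3,0,1]]}}

```text
time_s: 20.77
tcp_pos: [0.4703, 0.0997, 0.3588]
ee_rot: [[0.618, -0.786, -0.003], [-0.786, -0.618, -0.001], [-0.001, 0.002, -1.0]]
wrist_force: [1.1, -0.1, -0.7]
gripper_width: 0.182
gripper_force: 30.0
```

Call:
{"op": "arm_command", "data": {"deltas": [[0,0,0,0,0,0,1],[0,0,0,0,0,0,1]]}}

```text
time_s: 20.93
tcp_pos: [0.4704, 0.1002, 0.3589]
ee_rot: [[0.61, -0.792, -0.002], [-0.792, -0.61, -0.001], [-0.001, 0.002, -1.0]]
wrist_force: [-0.3, 0.1, -2.1]
gripper_width: 0.186
gripper_force: 30.0
```

```bash
python3 - <<'E'
from h import *
s=sense();print(s["tcp_pos"],s["joints"],s["time_s"])
P,T=delta(.45,-.1,.36,-10)
P,T=delta(.441,-.3326,.345,-1.2,P,T)
E
```

```text
[0.47037429 0.10018399 0.35885594] [ 3.14045507e+01  4.03911371e+00 -6.57117068e+00 -4.18583048e-02
 -7.95261149e+01  6.22338657e+00] 20.9333
[0.002, 0.002, -0.74, 14.61, 13.83, -0.1]
[0.0, 0.0, -0.154, 3.15, 23.06, 1.5]
```

Call:
{"op": "arm_command", "data": {"deltas": [[0,0,-0.1,1.8,1.7,0,1],[0,0,-0.2,3.7,3.5,0,1],[0,0,-0.3,5.5,5.2,0,1],[0.001,0.001,-0.4,7.4,7,0,1],[0.002,0.002,-0.5,9.3,8.8,0,1],[0.002,0.002,-0.6,11.2,10.6,0,1],[0.002,0.002,-0.7,13,12.3,0,1],[0.002,0.002,-0.74,14.6,13.8,0,1]]}}

```text
time_s: 21.6
tcp_pos: [0.4507, -0.0996, 0.3593]
ee_rot: [[0.986, -0.167, 0.001], [-0.167, -0.986, 0.001], [0.001, -0.001, -1.0]]
wrist_force: [0.2, -0.2, -1.8]
gripper_width: 0.183
gripper_force: 30.0
```

Call:
{"op": "arm_command", "data": {"deltas": [[0,0,-0.02,0.4,3,0.2,1],[0,0,-0.05,0.8,6,0.4,1],[0,0,-0.08,1.2,9,0.6,1],[0,0,-0.1,1.7,12,0.8,1],[0,0,-0.12,2.1,15,1,1],[0,0,-0.15,2.5,18,1.2,1],[0,0,-0.154,2.9,21,1.4,1],[0,0,-0.154,3.1,23,1.5,1]]}}

```text
time_s: 22.27
tcp_pos: [0.4428, -0.3324, 0.3434]
ee_rot: [[1.0, -0.019, 0.0], [-0.019, -1.0, 0.001], [0.0, -0.001, -1.0]]
wrist_force: [0.9, 0.0, -2.1]
gripper_width: 0.182
gripper_force: 30.0
```

Call:
{"op": "arm_command", "data": {"deltas": [[0,0,0,0,0,0,1],[0,0,0,0,0,0,1],[0,0,0,0,0,0,1]]}}

```text
time_s: 22.52
tcp_pos: [0.4428, -0.3302, 0.3441]
ee_rot: [[1.0, -0.017, 0.001], [-0.017, -1.0, 0.001], [0.001, -0.001, -1.0]]
wrist_force: [0.3, 0.5, -1.5]
gripper_width: 0.184
gripper_force: 30.0
```

```bash
python3 - <<'E'
from h import *
s=sense();print(s["tcp_pos"],s["time_s"])
P,T=delta(.441,-.3326,.345,-1.2)
p,K,R,t=cam("scene"); cv2.imwrite("sc9.png",p)
z=np.array(s["tcp_pos"])
# find yaw/tilt of the rod: dark grey line fit not needed; predicted px of foot/tip
for g in([0,0,-.14],[-.04,.001,-.133]): print(proj(K,R,t,z+g)[0].round(1))
E
```

```text
[ 0.44282699 -0.33022149  0.34412821] 22.5167
[-0.001, -0.001, 0.004, -0.18, 0.24, -0.09]
[211.5 135.2]
[219.9 130.3]
```

Call:
{"op": "arm_command", "data": {"deltas": [[0,0,0.004,-0.18,0.24,0,1],[0,0,0.004,-0.18,0.24,0.8,1],[0,0,0.004,-0.18,0.24,1.6,1],[0,0,0.004,-0.18,0.24,2,1],[0,0,0.004,-0.18,0.24,2,1],[0,0,0.004,-0.18,0.24,2,1]]}}

```text
time_s: 23.07
tcp_pos: [0.4405, -0.3333, 0.3241]
ee_rot: [[1.0, -0.021, 0.0], [-0.021, -1.0, 0.001], [0.0, -0.001, -1.0]]
wrist_force: [-0.9, -0.9, -1.0]
gripper_width: 0.183
gripper_force: 30.0
```

```bash
python3 - <<'E'
from h import *
s=sense();print(s["tcp_pos"],s["time_s"])
delta(.441,-.3326,.1946,-1.2)
p,K,R,t=cam("scene"); x,y,w,h=180,100,70,70
cv2.imwrite("pics/c9.png",cv2.resize(p[y:y+h,x:x+w],None,fx=8,fy=8,interpolation=cv2.INTER_CUBIC))
z=np.array(s["tcp_pos"])
for g in([0,0,-.03],[0,0,-.14],[-.04,.001,-.133]): print(((proj(K,R,t,z+g)[0]-[x,y]+.5)*8).round())
E
```

```text
[ 0.44052851 -0.3333001   0.32405024] 23.0667
[-0.001, -0.0, 0.0, 0.04, -0.06, 12.95]
[244.  99.]
[258. 321.]
[324. 281.]
```

View pics/c9.png

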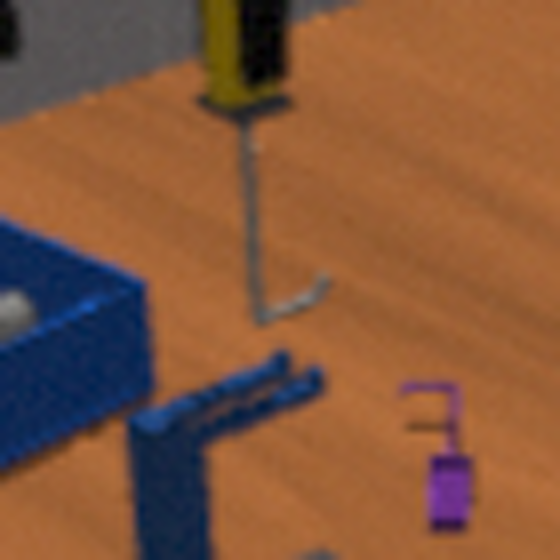

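The rod hangs straight above the fork slot: foot bend at (262,321), about 0.5 original pixel from prediction. I'll lower it, watching the force.

Call:
{"op": "arm_command", "data": {"deltas": [[0,0,0,0,0,1,1],[0,0,0,0,0,2.3,1],[0,0,0,0,0,3.6,1],[0,0,0,0,0,5,1],[0,0,0,0,0,6.4,1],[0,0,0,0,0,7.8,1],[0,0,0,0,0,8.5,1],[0,0,0,0,0,8.5,1]]}}

```text
time_s: 23.78
tcp_pos: [0.4398, -0.3329, 0.2374]
ee_rot: [[1.0, -0.021, -0.002], [-0.021, -1.0, 0.002], [-0.002, -0.002, -1.0]]
wrist_force: [-0.9, 1.1, -0.7]
gripper_width: 0.183
gripper_force: 30.0
```

Call:
{"op": "arm_command", "data": {"deltas": [[0,0,0,0,0,1,1],[0,0,0,0,0,2,1],[0,0,0,0,0,3,1],[0,0,0,0,0,3.8,1],[0,0,0,0,0,4.2,1],[0,0,0,0,0,4.4,1],[0,0,0,0,0,4.4,1],[0,0,0,0,0,4.4,1]]}}

```text
time_s: 24.45
tcp_pos: [0.4411, -0.3336, 0.1958]
ee_rot: [[1.0, -0.021, 0.002], [-0.021, -1.0, -0.0], [0.002, 0.0, -1.0]]
wrist_force: [-0.2, -0.2, -0.9]
gripper_width: 0.183
gripper_force: 30.0
```

```bash
python3 - <<'E'
from h import *
s=sense();print(s["tcp_pos"],s["wrist_force"],s["time_s"])
delta(.441,-.3326,.1846,-1.2)
E
```

```text
[ 0.44111527 -0.33357904  0.19583863] [-0.15567991 -0.22291154 -0.88422828] 24.45
[0.0, -0.002, 0.0, -0.02, -0.1, 1.12]
```

Call:
{"op": "arm_command", "data": {"deltas": [[0,0,0,0,-0.1,0.3,1],[0,0,0,0,-0.1,0.6,1],[0,0,0,0,-0.1,0.8,1],[0,0,0,0,-0.1,1,1],[0,0,0,0,-0.1,1.1,1],[0,0,0,0,-0.1,1.2,1],[0,0,0,0,-0.1,1.2,1]]}}

```text
time_s: 25.03
tcp_pos: [0.4409, -0.3323, 0.1846]
ee_rot: [[1.0, -0.02, 0.001], [-0.02, -1.0, -0.0], [0.001, -0.0, -1.0]]
wrist_force: [-1.2, 2.3, 4.1]
gripper_width: 0.181
gripper_force: 30.0
```

Seated, with +4 N on the wrist. Releasing.

Call:
{"op": "arm_command", "data": {"deltas": [[0,0,0,0,0,0,0.5],[0,0,0,0,0,0,0.3],[0,0,0,0,0,0,0],[0,0,0,0,0,0,-0.5],[0,0,0,0,0,0,-1],[0,0,0,0,0,0,-1],[0,0,0,0,0,0,-1],[0,0,0,0,0,0,-1]]}}

```text
time_s: 25.7
tcp_pos: [0.4409, -0.3324, 0.1835]
ee_rot: [[1.0, -0.021, 0.001], [-0.021, -1.0, 0.0], [0.001, -0.0, -1.0]]
wrist_force: [-0.3, -0.5, -0.6]
gripper_width: 0.695
gripper_force: 0.0
```

Call:
{"op": "arm_command", "data": {"deltas": [[0,0,0,0,0,0,-1],[0,0,0,0,0,0,-1],[0,0,0,0,0,0,-1],[0,0,0,0,0,0,-1],[0,0,0,0,0,0,-1],[0,0,0,0,0,0,-1]]}}

```text
time_s: 26.2
tcp_pos: [0.4409, -0.3324, 0.1836]
ee_rot: [[1.0, -0.021, 0.001], [-0.021, -1.0, 0.0], [0.001, -0.0, -1.0]]
wrist_force: [-0.2, -0.4, 0.1]
gripper_width: 0.994
gripper_force: 0.0
```

Call:
{"op": "arm_command", "data": {"deltas": [[0,0,0,0,0,-1,-1],[0,0,0,0,0,-3,-1],[0,0,0,0,0,-6,-1],[0,0,0,0,0,-9,-1],[0,0,0,0,0,-12,-1],[0,0,0,0,0,-14,-1],[0,0,0,0,0,-14,-1],[0,0,0,0,0,-14,-1]]}}

```text
time_s: 26.87
tcp_pos: [0.441, -0.3326, 0.3256]
ee_rot: [[1.0, -0.021, 0.005], [-0.021, -1.0, -0.001], [0.005, 0.001, -1.0]]
wrist_force: [-0.1, -0.2, -0.1]
gripper_width: 0.999
gripper_force: 0.0
```

```bash
python3 - <<'E'
from h import *
s=sense();print(s["tcp_pos"],s["wrist_force"],s["gripper_width"],s["time_s"])
p,K,R,t=cam("scene"); A=np.load("scene0.npz")["p"]; x,y,w,h=188,120,60,80
d=cv2.absdiff(p,A)[y:y+h,x:x+w].max(2); print("rack diff px>40:",(d>40).sum())
# yellow handle blob now vs start
for q in(A,p):
    m=cv2.inRange(cv2.cvtColor(q[y:y+h,x:x+w],cv2.COLOR_BGR2HSV),(22,150,70),(35,255,255)); v,uu=np.nonzero(m); print(len(uu),uu.mean()+x,v.mean()+y,v.max()+y)
q=[cv2.resize(i[y:y+h,x:x+w],None,fx=6,fy=6,interpolation=cv2.INTER_CUBIC) for i in(A,p)]
cv2.imwrite("pics/c10.png",np.hstack(q))
E
```

```text
[ 0.44102939 -0.33256354  0.32562288] [-0.12209326 -0.24098508 -0.08367984] 0.9990876069709347 26.8667
rack diff px>40: 470
111 211.48648648648648 139.55855855855856 148
112 211.77678571428572 139.59821428571428 148
```

The handle blob sits within 0.3 px of where it started, so the rod is hanging properly. Handing in.

```bash
python3 -c "
from station import *
print(finish_job())"
```

```text
the job is handed in; nothing more can be done
None
```

The block stands upright in the tray, the rod hangs back in its fork, and the job was handed in at about 27 s; no verdict came back, and I viewed 11 pictures, one over the limit of 10.

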